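# Press a cork pad onto a pot and hold the pressure

### The arm

A 7-joint arm with a two-finger parallel gripper is mounted at the origin on the work surface. World frame = base frame: x ahead of the robot, y to its left, z up, the work surface at z = 0. Lengths are in m, angles in rad, forces in N, time in s.
With the tool pointing down it reaches from about 0.4 to 0.875 m from the base axis. Payload 19.3 kg.
Tool frame: the origin (TCP) lies on the centre line of the jaws, within the pads' length; the fingertips stand 14 mm ahead of it and the grasp point (between the pads) lies 5 mm behind it; y points along the fingers, x is the direction in which the jaws open and shut, and the axes are right-handed (so a half turn about y gives the same grasp; the last joint's range is limited). The gripper opens to 85 mm and grips with 20 to 120 N. Pads are 22 mm wide; open, the fingers measure 114 mm over their backs; the gripper's body (76 mm by 85 mm) begins 54 mm behind the grasp point. The pads swing forward as they close: fully open they stand 13 mm farther back than shut.
Start: joints at [1.151, 0.521, -0.036, 1.599, 0.021, 1.021, -0.113], TCP at [0.214, -0.587, 0.245] pointing down, gripper open.
Joint ranges: [-2.91, 2.91], [-0.3, 2.13], [-1.5, 1.42], [0.17, 2.43], [-1.26, 4.41], [0.16, 1.93], [-2.52, 2.52]. Speed limits (rad/s): [1.89, 1.89, 2.39, 2.39, 3.01, 3.01, 3.01].

### API

Orientations are given as [roll, pitch, yaw] about the fixed x, y, z axes, in that order (R = Rz(yaw) Ry(pitch) Rx(roll)).
In Python, from workcell import monitor, grab_frame, workorder gives the robot as it stands.
- The arm moves only by the tool drive_tool, never from a script. Its argument "steps" is one flat list of numbers, 5 for each row, row after row: the finger opening in mm, from 0 to 85.4, then the shift along the world's x, y, z in mm, then the turn about the world's z in degrees. In form: [fingers, tx, ty, tz, twist, fingers, tx, ty, tz, twist, ...]. A call has exactly 5 rows; each row shifts and turns the commanded pose from where the row before left it; what a row does not reach is not made up. A row lasts 1/12 s, in which the tool goes at most 41.7 mm and 7.16 degrees, less where a joint would pass 70% of its speed; a pose out of reach is approached as far as the arm can. A call is refused whole if a number of a shift passes 41.7 or a number of a turn 7.16, either way. A call with a gripper value outside its range is refused whole. The fingers move at their own pace and stop on an object; "grip_force" is the grip in N (left out, the last holds). Time passes only in rows, so rows that do not move let the fingers close, or fill a call up. It gives the time, the measured TCP pose, the force and the opening at its end, in the units of the state.
- monitor.observe(): the state, without advancing time (a new reading comes with each control period).
- grab_frame(name): name is "side" or "top" or "wrist"; returns a dict with "frame" (384x512x3 uint8, red, green, blue), "vertical_fov" (degrees; the focal length in pixels is half the picture's height over the tangent of half this angle, whatever the lens; pixels are square), "cx", "cy" (the principal point, pixels), "xyz" and "orientation" of the camera in the world. Camera axes: x right, y down, z forward; pixel columns grow to the right and rows downward; lengths in m; the calibration is good to about 2 mm. The wrist camera is an equidistant fisheye: a pixel r from the principal point sees the ray r / f radians off the axis. A picture is of the moment at which its call begins. There is no depth.
- workorder.job_done(): hands the job in, once; it reports no verdict.
The state is a dict: "clock": time; "qpos": joint angles; "qd": joint speeds; "joint_efforts": joint torques, N m; "position": TCP position; "tool_rot": TCP orientation; "force": force on the tool from outside, world axes, zero at the start; "moment": the same for the moment, N m; "grip_width": finger opening in m.
Only numpy, scipy, OpenCV 4.12 (cv2) and the standard library are available. Lean on these libraries where they do the work, as an engineer would, in place of code of your own. Each camera call takes 0.05 s, during which the arm holds its last target. There are 200 camera calls.

### The job

Take the peach pot that has the cork pad on its foot and set it, upside down as it stands and without dropping it, into the round blue nest on the press's slide, then push the slide fully home against its stop. Bring the press lever down until the needle of the force dial stands in the green and finish while still holding the lever there, so that the glue can take: do not let go, never let the needle reach the red, and leave the other pots and loose things where they are.

Things in the scene. Friction and masses are not known exactly. Their poses are not given: they have to be found in the camera images.
- press: Cast-iron lever press (blue-grey) fixed to the bench. Origin on the bench straight below the ram axis. +x points to its column at the back, -x to its front (to the robot, within 0.15 rad), +y along the slide bed, which runs to y = 280 and is 112 wide, 37 high. Head: x -45 to 135, y +-36, z 150 to 235. Column below it: x 75 to 135, y +-30.
- slide (a joint): Travel of the aluminium slide along its bed, m: 0 = pulled right out to the press's +y side (it starts within 0.02 of this), 0.15 = fully home against its rubber stop, with the nest centred under the ram. It moves along the press's -y, takes about 3 N and stays where it is left.
- nest (a point): Centre of the floor of the round blue nest on the slide, 37 above the bench: a pot stands here on its rim (radius 33). The nest wall is 12 high and flares: inner radius 36 at the floor, 42 at the top. Moves with the slide.
- slide_handle (a point): Middle of the top bar of the slide's steel push handle, an inverted U across the slide: bar along the press's x, 80 long, 12 thick, its axis 84 above the bench and 47 above the deck, 100 from the nest centre on the press's +y side. Push it from its outer (+y) side towards the press's -y. With the slide home it stands 58 clear of the press head.
- lever (a joint): Angle q of the press lever, rad: 0 = up at rest (a spring returns it), growing as the grip comes down; the ram comes down 32 mm per rad. With the pot in place the foot meets the cork at about 0.38, the needle is in mid-green at about 0.54, and the red begins near 0.62. The grip takes 3 to 4 N before the foot touches and about 10 N at mid-green.
- lever_grip (a point): Middle of the lever's black hand grip, a level round bar along the press's y, 24 thick, 85 long, on the press's -y side (y -60 to -145 in its frame). Its axis is 282 above the bench at rest, about 180 with the needle in the green. Push it down from above, e.g. with closed fingers.
- needle (a joint): Needle of the force dial, a white face 76 across riding on top of the ram above the head, seen from above; rad clockwise from rest: 0 = no force, 0.05 per newton of the foot on the pot. Green sector 1.5 to 2.5 (30 to 50 N; at 2.0 it points straight to the press's back), red from 3.0 (60 N). It moves only while the foot is pressed.
- foot: Round sprung foot under the ram, 40 across, rubber faced. Origin at the centre of its underside, 114 above the bench with the lever up. Its spring gives 8 N per mm; the needle shows its give (0.4 rad per mm).
- pot: The pot to press: peach glaze, upside down, a brown cork pad 46 across on its foot, which is its top. Origin at the centre of its rim, on which it stands; z up. Radius 33 up to 36 high, then a shoulder in to the foot: radius 26 at 42 high, 25 at 62; 65 high with the cork. 0.15 to 0.3 kg. Grip it across the foot (50 wide) from above, fingertips above the shoulder.
- peach_pot: Another peach pot of the same shape, without cork (pale bare foot with a dark drain hole on top), 62 high. Leave alone. Origin as for the pot.
- mint_pot: Mint-green pot of the same shape, without cork, 62 high. Leave alone. Origin as for the pot.
- glue: White glue bottle with a red cap, 48 across, 130 high, standing; origin at the centre of its underside. Leave alone.
- tape: Roll of brown packing tape lying flat, 96 across, 48 high; origin at the centre of its underside. Leave alone.
- mustard_pot: Open mustard-brown pot, 90 across at the rim, 75 high; origin at the centre of its underside. Leave alone.
- brush: Glue brush lying on the bench; origin about its middle. Leave alone.
- lever_bar: The lever: steel bar with hub and grip. Origin on its pivot axis (along the press's y), 195 above the bench and 43 behind the ram axis. The bar is 200 long from here to the grip's axis and points to the press's front, 0.45 - q rad above level.

How it is judged:
By the outcome, as a careful person would: the job done as asked, in the order asked, and still so for the second after the job is handed in, while the arm keeps its last pose, push and grip.
It also fails if it takes over 61 s, if anything falls off the work surface, if the arm or the gripper's body presses on something with over 40 N, if the wrist force passes 120 N, or if a joint passes its speed limit or range.

## Working session

There is one attempt and no reset: what is moved stays moved. The work goes in short steps, Python scripts to look and compute and a tool call to move; the robot and the scene stay as the last step left them, time stands still between calls to the robot, and variables do not carry over. Pictures are saved under pics/ and viewed, about 8 in all and at most 12, crops included, and the job is handed in when it is done.

Besides the shell and the picture viewer there is one more tool, called after "Call:" by a JSON object that holds its "name" and its "arguments". drive_tool: Moves the arm, as the interface text tells. Its arguments: {"type":"object","properties":{"steps":{"type":"array"},"grip_force":{"type":"number"}},"required":["steps"]}

```bash
mkdir -p pics; cat > h.py <<'E'
import numpy as np, cv2
from scipy.spatial.transform import Rotation as R
from workcell import monitor, grab_frame, workorder
def shot(name,fn=None):
    d=grab_frame(name); 
    if fn: cv2.imwrite('pics/'+fn,cv2.cvtColor(d['frame'],cv2.COLOR_RGB2BGR))
    return d
def rot(o):
    o=np.array(o,float)
    if o.shape==(3,3): return o
    if o.size==4: return R.from_quat(o).as_matrix()
    return R.from_euler('xyz',o).as_matrix()
def ray(d,u,v,fish=False):
    f=d['frame'].shape[0]/2/np.tan(np.radians(d['vertical_fov'])/2)
    a=np.array([u-d['cx'],v-d['cy']])
    if fish:
        r=np.hypot(*a); t=r/f; c=np.r_[a/max(r,1e-9)*np.sin(t),np.cos(t)]
    else: c=np.r_[a/f,1]
    return np.array(d['xyz']),rot(d['orientation'])@c
def onz(d,u,v,z,fish=False):
    o,r=ray(d,u,v,fish); return o+r*(z-o[2])/r[2]
E
python3 - <<'E'
from h import *
s=monitor.observe(); print(s)
for n in ('top','side','wrist'):
    d=shot(n,n+'0.png'); print(n,{k:d[k] for k in d if k!='frame'})
a=[cv2.imread(f'pics/{n}0.png') for n in('top','side')]
E
```

```text
{'clock': 0.0, 'qpos': array([ 1.15081334,  0.52202089, -0.03630844,  1.59997382,  0.02118339,
        1.02110895, -0.11282096]), 'qd': array([-0.00019428, -0.00135193,  0.00132963,  0.00078183,  0.00105829,
       -0.00055961, -0.00088962]), 'joint_efforts': array([-8.81928245e-04, -9.27120137e+01,  1.97953865e+00, -3.69940102e+01,
        1.77889882e-02,  8.12871032e-03,  4.17853741e-06]), 'position': array([ 0.2140385 , -0.5868774 ,  0.24473389]), 'tool_rot': array([-1.57087175e+00,  1.12410478e-03, -1.22107006e+00]), 'force': array([-0.71415937, -0.52374318,  0.01428771]), 'moment': array([ 0.0606078 , -0.0003626 ,  0.01065546]), 'grip_width': 0.08540785309732098}
top {'vertical_fov': 54.216253672033275, 'cx': 249.1931352769213, 'cy': 194.29657057504696, 'xyz': array([ 0.34757565, -0.04392124,  1.1508641 ]), 'orientation': array([-2.97352089, -0.00903274, -1.55624635])}
side {'vertical_fov': 52.72955940246629, 'cx': 250.5967644263084, 'cy': 191.83243067830082, 'xyz': array([-0.00851405,  0.4991597 ,  0.9191985 ]), 'orientation': array([-2.34714022, -0.01529358, -2.34343528])}
wrist {'vertical_fov': 65.70646984690485, 'cx': 258.27181467901556, 'cy': 192.87843722544355, 'xyz': array([ 0.27908366, -0.56367762,  0.3741324 ]), 'orientation': array([ 2.86478056e+00,  1.96876626e-04, -1.22074410e+00])}
```

View pics/top0.png

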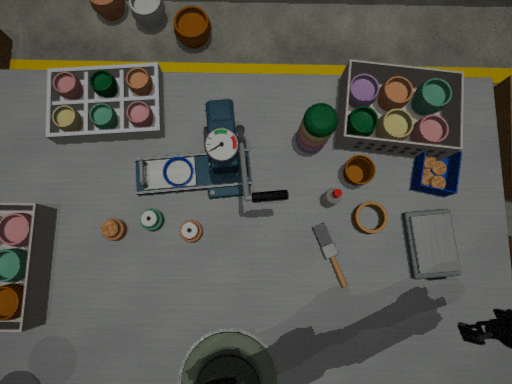

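View pics/side0.png

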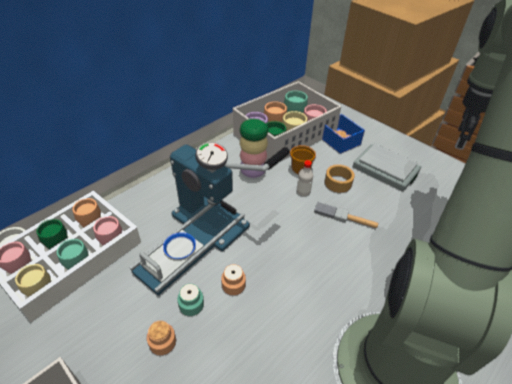

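The top view shows three upside-down pots. The cork-topped one is at about (113,229), mint is at (151,219), and the bare-footed peach is at (190,231). The nest ring is at (178,171), the slide handle at (142,175), the dial at (222,145) and the lever grip at (270,196). The side view agrees, with the cork pot at (160,336).

```bash
python3 - <<'E'
from h import *
d=shot('top'); im=d['frame']; hsv=cv2.cvtColor(im,cv2.COLOR_RGB2HSV)
def comp(m,box,lab,z):
    x0,y0,x1,y1=box; mm=np.zeros_like(m); mm[y0:y1,x0:x1]=m[y0:y1,x0:x1]
    n,l,st,c=cv2.connectedComponentsWithStats(mm)
    i=1+np.argmax(st[1:,4]); pts=np.argwhere(l==i)[:,::-1].astype(np.float32)
    (ex,ey),r=cv2.minEnclosingCircle(pts); print(lab,st[i],c[i].round(1),'mec',round(ex,1),round(ey,1),round(r,1),onz(d,ex,ey,z).round(4)); return pts
pe=cv2.inRange(hsv,(3,90,60),(20,255,255))
comp(pe,(95,212,130,248),'cork pot',0.05)
bl=cv2.inRange(hsv,(105,150,80),(125,255,255))
p=comp(bl,(160,150,200,192),'nest',0.049)
bk=cv2.inRange(hsv,(0,0,0),(180,255,45))
p=comp(bk,(250,185,292,207),'grip',0.282); print(cv2.minAreaRect(p))
wh=cv2.inRange(hsv,(0,0,170),(180,50,255))
comp(wh,(200,125,245,165),'dial',0.28)
c=cv2.resize(im[90:250,90:300],None,fx=3.8,fy=3.75,interpolation=cv2.INTER_CUBIC)
cv2.imwrite('pics/crop.png',c[...,::-1])
E
```

```text
cork pot [101 219  23  21 375] [112.  228.8] mec 111.9 228.2 11.6 [0.4276 0.3485 0.05  ]
nest [163 157  30  29 167] [177.1 170.2] mec 177.5 171.0 14.8 [0.6022 0.1653 0.049 ]
grip [252 190  36  12 334] [269.5 195.7] mec 269.5 196.0 18.0 [ 0.4918 -0.0974  0.282 ]
((269.4718933105469, 195.6763458251953), (9.31268310546875, 35.56145477294922), 85.03025817871094)Traceback (most recent call last):
  File "<stdin>", line 15, in <module>
  File "<stdin>", line 6, in comp
    return _wrapfunc(a, 'argmax', axis=axis, out=out, **kwds)
    return bound(*args, **kwds)
ValueError: attempt to get argmax of an empty sequence
```

Call:
{"name": "drive_tool", "arguments": {"steps": [85,24,29,12,5,85,24,29,12,5,85,24,29,12,5,85,24,29,12,5,85,24,29,12,5], "grip_force": 40}}

```text
clock: 0.62
position: [0.3349, -0.4406, 0.3058]
tool_rot: [-1.571, 0.0, -0.78]
force: [1.2, 0.6, -0.0]
grip_width: 0.0851
```

Call:
{"name": "drive_tool", "arguments": {"steps": [85,24,29,12,5,85,24,29,12,5,85,24,29,12,5,85,24,29,12,5,85,24,29,12,5]}}

```text
clock: 1.03
position: [0.4549, -0.2955, 0.366]
tool_rot: [-1.571, -0.0, -0.344]
force: [0.1, -0.5, -0.4]
grip_width: 0.0848
```

Call:
{"name": "drive_tool", "arguments": {"steps": [85,0,38,0,5,85,0,38,0,5,85,0,38,0,5,85,0,38,0,5,85,0,38,0,5]}}

```text
clock: 1.45
position: [0.4537, -0.1054, 0.3653]
tool_rot: [-1.571, -0.0, 0.092]
force: [0.9, 0.1, -0.5]
grip_width: 0.0849
```

Call:
{"name": "drive_tool", "arguments": {"steps": [85,0,38,0,0,85,0,38,0,0,85,0,38,0,0,85,-3,38,-10,0,85,-3,38,-10,0]}}

```text
clock: 1.87
position: [0.4478, 0.0846, 0.3454]
tool_rot: [-1.571, -0.001, 0.088]
force: [1.4, -1.2, 0.2]
grip_width: 0.0848
```

Call:
{"name": "drive_tool", "arguments": {"steps": [85,-4,38,-15,0,85,-4,38,-15,0,85,-4,38,-15,0,85,-4,38,-15,0,85,-4,38,-15,0]}}

```text
clock: 2.28
position: [0.4276, 0.2745, 0.2696]
tool_rot: [-1.571, -0.0, 0.087]
force: [1.8, -0.9, -0.3]
grip_width: 0.0851
```

```bash
python3 - <<'E'
from h import *
d=shot('wrist','w1.png'); s=monitor.observe(); print(d['xyz'],d['orientation'],s['position'],s['tool_rot'],s['qpos'].round(2))
E
```

```text
[0.4217945  0.34289819 0.39888925] [2.86496683e+00 8.67687631e-04 8.77668897e-02] [0.42471985 0.28147158 0.26736551] [-1.56777927  0.00261158  0.0947707 ] [-0.13  0.39 -0.74  1.85  0.3   1.02 -0.89]
```

View pics/w1.png

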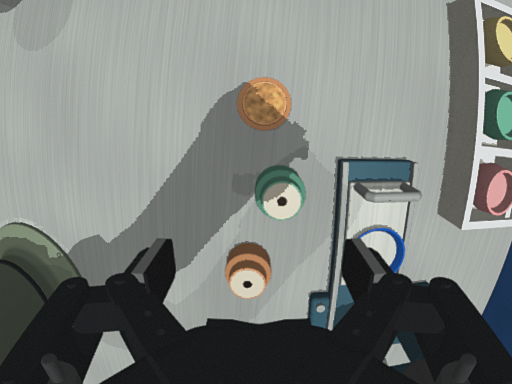

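The wrist view shows the cork pot at about (265,104), clear of the mint pot at (280,193). The nest is at (379,250) and the handle bar runs from (357,190) to (420,196).

```bash
python3 - <<'E'
from h import *
d=shot('wrist'); im=d['frame']; hsv=cv2.cvtColor(im,cv2.COLOR_RGB2HSV)
def pts(lo,hi,b):
    m=cv2.inRange(hsv,lo,hi); x0,y0,x1,y1=b
    q=np.argwhere(m[y0:y1,x0:x1])[:,::-1]+[x0,y0]; return q
q=pts((3,80,50),(25,255,255),(230,70,300,138)).astype(np.float32)
# cast outline at widest band (r33, z=.036) vs foot: fit circle on rays
h=cv2.convexHull(q)[:,0]
for z in(.036,.062):
    P=np.array([onz(d,u,v,z,True)[:2] for u,v in h],np.float32); print('pot',z,cv2.minEnclosingCircle(P))
q=pts((105,150,80),(125,255,255),(345,215,415,285)).astype(np.float32); h=cv2.convexHull(q)[:,0]
P=np.array([onz(d,u,v,.049,True)[:2] for u,v in h],np.float32); print('nest',cv2.minEnclosingCircle(P),len(q))
print('bar ends',onz(d,357,190,.084,True),onz(d,420,196,.084,True))
for u,v in((337,160),(412,160)): print('bed corner',onz(d,u,v,.037,True))
for n,(u,v) in dict(mint=(282,201),peach=(247,284)).items(): print(n,onz(d,u,v,.062,True))
E
```

```text
pot 0.036 ((0.42727166414260864, 0.3523593246936798), 0.03268738090991974)
pot 0.062 ((0.4266606867313385, 0.3521501421928406), 0.03033999539911747)
nest ((0.6094930171966553, 0.17532263696193695), 0.043449901044368744) 330
bar ends [0.53675736 0.27603092 0.084     ] [0.62221769 0.27690611 0.084     ]
bed corner [0.52109599 0.3008253  0.037     ]
bed corner [0.62782314 0.31414816 0.037     ]
mint [0.45533104 0.24857884 0.062     ]
peach [0.42350634 0.12938728 0.062     ]
```

Call:
{"name": "drive_tool", "arguments": {"steps": [85,0,20,-35,0,85,0,20,-35,0,85,0,20,-35,0,85,0,19,-35,0,85,0,0,-35,0]}}

```text
clock: 2.8
position: [0.4274, 0.3553, 0.0937]
tool_rot: [-1.568, -0.0, 0.091]
force: [0.1, 1.1, -1.3]
grip_width: 0.0848
```

Call:
{"name": "drive_tool", "arguments": {"steps": [85,0,0,0,0,85,0,0,0,0,85,0,0,0,0,85,0,0,0,0,85,0,0,0,0]}}

```text
clock: 3.22
position: [0.4293, 0.3519, 0.0973]
tool_rot: [-1.57, -0.003, 0.087]
force: [-0.7, 0.3, -0.7]
grip_width: 0.0851
```

```bash
python3 - <<'E'
from h import *
d=shot('wrist','w2.png'); s=monitor.observe(); print(s['position'],s['tool_rot'])
E
```

```text
[0.4291208  0.35181839 0.09703926] [-1.56972335 -0.00231432  0.08693767]
```

View pics/w2.png

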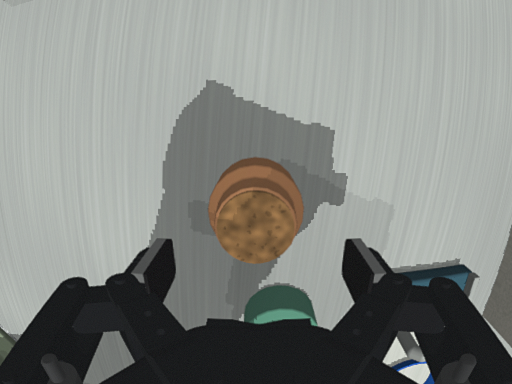

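Wrist view: the cork centre is at (257,227), midway between the fingers (midpoint about 259).

```bash
python3 - <<'E'
from h import *
d=shot('wrist'); print(onz(d,257,227,.065,True))
E
```

```text
[0.42830684 0.35382604 0.065     ]
```

Call:
{"name": "drive_tool", "arguments": {"steps": [85,-1,0,-12,0,85,0,0,-12,0,85,0,0,-11,0,85,0,0,-6,0,85,0,0,0,0]}}

```text
clock: 3.73
position: [0.4264, 0.3513, 0.0524]
tool_rot: [-1.572, 0.002, 0.088]
force: [-0.7, -0.2, 0.1]
grip_width: 0.0852
```

Call:
{"name": "drive_tool", "arguments": {"steps": [70,0,0,0,0,60,0,0,0,0,45,0,0,0,0,40,0,0,0,0,40,0,0,0,0], "grip_force": 40}}

```text
clock: 4.15
position: [0.4274, 0.3521, 0.0552]
tool_rot: [-1.57, -0.001, 0.088]
force: [-2.8, -1.6, 9.0]
grip_width: 0.0498
```

Call:
{"name": "drive_tool", "arguments": {"steps": [40,0,0,0,0,40,0,0,0,0,40,0,0,0,0,40,0,0,0,0,40,0,0,0,0]}}

```text
clock: 4.57
position: [0.4274, 0.3521, 0.0552]
tool_rot: [-1.57, -0.001, 0.088]
force: [-2.0, -1.8, 9.6]
grip_width: 0.0502
```

Call:
{"name": "drive_tool", "arguments": {"steps": [40,0,0,12,0,40,0,0,30,0,40,2,-10,38,0,40,4,-16,38,0,40,4,-25,32,0]}}

```text
clock: 4.98
position: [0.4366, 0.3022, 0.2075]
tool_rot: [-1.569, -0.001, 0.091]
force: [1.5, 0.2, -0.8]
grip_width: 0.0501
```

Call:
{"name": "drive_tool", "arguments": {"steps": [40,3,-37,8,0,40,3,-37,7,0,40,3,-37,0,0,40,3,-37,0,0,40,1,-33,0,0]}}

```text
clock: 5.4
position: [0.4501, 0.1175, 0.2203]
tool_rot: [-1.571, -0.001, 0.087]
force: [0.8, -0.1, -1.8]
grip_width: 0.0495
```

Call:
{"name": "drive_tool", "arguments": {"steps": [40,0,0,0,0,40,0,0,0,0,40,0,0,0,0,40,0,0,0,0,40,0,0,0,0]}}

```text
clock: 5.82
position: [0.45, 0.1209, 0.2195]
tool_rot: [-1.57, -0.0, 0.09]
force: [-0.2, -0.1, -1.0]
grip_width: 0.05
```

```bash
python3 - <<'E'
from h import *
d=shot('wrist','w3.png'); s=monitor.observe(); print(s['position'],s['tool_rot'],s['grip_width'])
hsv=cv2.cvtColor(d['frame'],cv2.COLOR_RGB2HSV); m=cv2.inRange(hsv,(110,180,90),(125,255,255))
n,l,st,c=cv2.connectedComponentsWithStats(m)
for i in range(1,n):
  if st[i,4]>60:
    q=np.argwhere(l==i)[:,::-1].astype(np.float32); h=cv2.convexHull(q)[:,0]
    P=np.array([onz(d,u,v,.049,True)[:2] for u,v in h],np.float32)
    print(st[i],cv2.minEnclosingCircle(P), cv2.fitEllipse(P) if len(P)>5 else '')
E
```

```text
[0.45000898 0.12083747 0.21940397] [-1.57049632e+00 -3.64684469e-05  8.97157411e-02] 0.04973754935848039
```

View pics/w3.png

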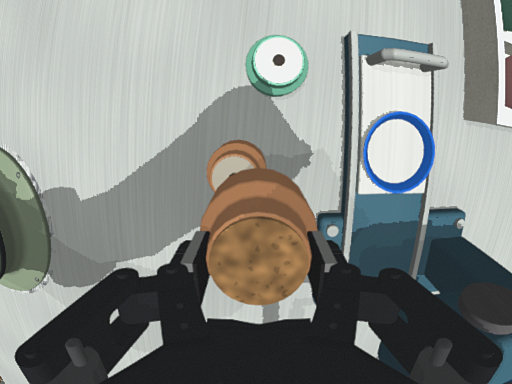

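The pot is held level. The nest ring is clearly visible at about (399,152), the handle bar runs (370,57) to (445,63), and the bed's left edge runs (346,35) to (345,215).

```bash
python3 - <<'E'
from h import *
d=shot('wrist')
hsv=cv2.cvtColor(d['frame'],cv2.COLOR_RGB2HSV); print(hsv[152,366],hsv[152,432],hsv[113,400])
m=cv2.inRange(hsv,(100,190,80),(130,255,255)); m[:,:340]=0
n,l,st,c=cv2.connectedComponentsWithStats(m)
i=1+np.argmax(st[1:,4]); q=np.argwhere(l==i)[:,::-1].astype(np.float32); h=cv2.convexHull(q)[:,0]
P=np.array([onz(d,u,v,.049,True)[:2] for u,v in h],np.float32)
print(st[i],cv2.minEnclosingCircle(P),cv2.fitEllipse(P))
for u,v in((370,57),(445,63)): print('bar',onz(d,u,v,.084,True))
for u,v in((357,45),(357,205),(434,50),(414,270)): print('bed',onz(d,u,v,.037,True))
E
```

```text
[109 206 155] [108 212 177] [108 218 220]
[ 364  112   70   80 1391] ((0.6032063961029053, 0.16461265087127686), 0.04538290947675705) ((0.6030923128128052, 0.16455291211605072), (0.08910488337278366, 0.08995223790407181), 88.86222076416016)
bar [0.54082398 0.25245843 0.084     ]
bar [0.62515797 0.26635898 0.084     ]
bed [0.54204711 0.27432996 0.037     ]
bed [0.56562491 0.09692415 0.037     ]
bed [0.64001769 0.29187674 0.037     ]
bed [0.66991756 0.01261548 0.037     ]
```

Call:
{"name": "drive_tool", "arguments": {"steps": [40,31,9,0,0,40,31,9,0,0,40,31,9,0,0,40,30,9,0,0,40,30,8,0,0]}}

```text
clock: 6.33
position: [0.6043, 0.1649, 0.219]
tool_rot: [-1.571, 0.0, 0.089]
force: [0.0, -0.4, -1.6]
grip_width: 0.0495
```

Call:
{"name": "drive_tool", "arguments": {"steps": [40,0,0,-18,0,40,0,0,-28,0,40,0,0,-28,0,40,0,0,-18,0,40,0,0,-8,0]}}

```text
clock: 6.75
position: [0.6018, 0.164, 0.1164]
tool_rot: [-1.571, 0.004, 0.089]
force: [0.2, -0.9, -1.1]
grip_width: 0.0498
```

Call:
{"name": "drive_tool", "arguments": {"steps": [40,0,0,0,0,40,0,0,0,0,40,0,0,0,0,40,0,0,0,0,40,0,0,0,0]}}

```text
clock: 7.17
position: [0.6036, 0.164, 0.1204]
tool_rot: [-1.571, -0.002, 0.088]
force: [-0.9, 0.1, -0.8]
grip_width: 0.0498
```

```bash
python3 - <<'E'
from h import *
d=shot('side'); s=monitor.observe(); print(s['position'],s['force'])
w=shot('wrist')['frame'][60:384,60:460]
a=cv2.resize(d['frame'][190:310,110:270],None,fx=2.5,fy=2.5,interpolation=cv2.INTER_CUBIC)
b=cv2.resize(w,(370,300)); cv2.imwrite('pics/s1.png',np.hstack([a,b])[...,::-1])
E
```

```text
[0.60356936 0.16388382 0.12018289] [ 0.37016022  0.31263822 -2.28280182]
```

View pics/s1.png

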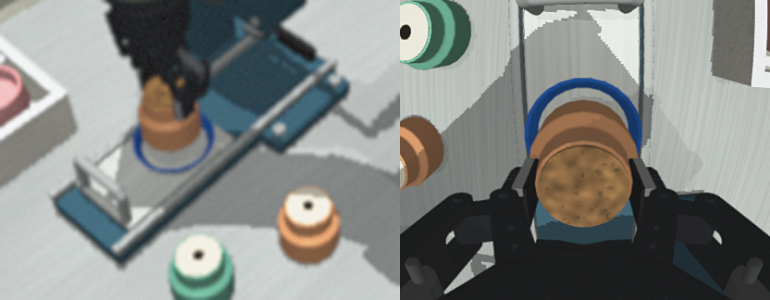

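The pot hovers centred over the blue nest in both views (side crop pot at about (168,120), wrist crop ring symmetric about the pot).

Call:
{"name": "drive_tool", "arguments": {"steps": [40,0,0,-8,0,40,0,0,-8,0,40,0,0,-5,0,40,0,0,-2,0,40,0,0,-1,0]}}

```text
clock: 7.68
position: [0.6028, 0.1638, 0.0944]
tool_rot: [-1.571, 0.001, 0.088]
force: [0.3, 0.6, -1.5]
grip_width: 0.0495
```

Call:
{"name": "drive_tool", "arguments": {"steps": [40,0,0,-1,0,40,0,0,-1,0,40,0,0,0,0,40,0,0,0,0,40,0,0,0,0]}}

```text
clock: 8.1
position: [0.6033, 0.1639, 0.0935]
tool_rot: [-1.571, -0.0, 0.088]
force: [-0.2, 0.1, -2.0]
grip_width: 0.0497
```

Not in contact yet, so I'll go down a little more.

Call:
{"name": "drive_tool", "arguments": {"steps": [40,0,0,-1,0,40,0,0,-1,0,40,0,0,0,0,40,0,0,0,0,40,0,0,0,0]}}

```text
clock: 8.52
position: [0.6033, 0.164, 0.0922]
tool_rot: [-1.571, -0.001, 0.088]
force: [-4.8, -2.3, 14.5]
grip_width: 0.0497
```

Call:
{"name": "drive_tool", "arguments": {"steps": [52,0,0,0,0,55,0,0,0,0,65,0,0,0,0,80,0,0,0,0,85,0,0,0,0]}}

```text
clock: 8.93
position: [0.6032, 0.1638, 0.0912]
tool_rot: [-1.571, 0.0, 0.088]
force: [-0.5, -0.4, -0.8]
grip_width: 0.0845
```

Call:
{"name": "drive_tool", "arguments": {"steps": [85,0,0,0,0,85,0,0,0,0,85,0,0,0,0,85,0,0,10,0,85,0,0,20,0]}}

```text
clock: 9.35
position: [0.6021, 0.1635, 0.1203]
tool_rot: [-1.571, 0.003, 0.088]
force: [-0.2, -0.1, -0.4]
grip_width: 0.085
```

Call:
{"name": "drive_tool", "arguments": {"steps": [85,0,0,35,0,60,0,10,35,0,30,-5,35,20,0,10,-5,40,0,0,0,-5,40,0,0]}}

```text
clock: 9.77
position: [0.5886, 0.2899, 0.214]
tool_rot: [-1.57, -0.003, 0.086]
force: [-0.0, 0.2, -0.7]
grip_width: 0.0384
```

```bash
python3 - <<'E'
from h import *
d=shot('top'); s=monitor.observe(); print(s['position'],s['force'],s['qpos'].round(2),s['grip_width'])
e=shot('side')
a=cv2.resize(d['frame'][90:260,90:300],(400,324),interpolation=cv2.INTER_CUBIC)
b=cv2.resize(e['frame'][140:320,110:330],(396,324),interpolation=cv2.INTER_CUBIC); cv2.imwrite('pics/p2.png',np.hstack([a,b])[...,::-1])
E
```

```text
[0.58487375 0.2997038  0.213466  ] [-9.16073008  6.46796524 -1.54859944] [-0.16  0.67 -0.64  1.52  0.43  1.09 -0.8 ] 0.030261496261441992
```

View pics/p2.png

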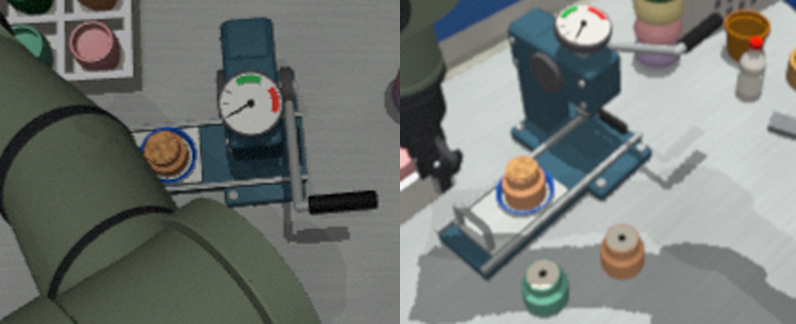

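The pot is seated upright-on-rim in the nest (side crop about (524,185)), the other pots haven't moved, and the needle is at rest. Next I'll go behind the handle.

Call:
{"name": "drive_tool", "arguments": {"steps": [0,0,26,0,0,0,0,0,0,0,0,0,0,0,0,0,0,0,-20,0,0,0,0,-30,0]}}

```text
clock: 10.28
position: [0.5896, 0.3147, 0.1636]
tool_rot: [-1.569, -0.004, 0.087]
force: [0.8, 0.6, -0.6]
grip_width: 0.0001
```

Call:
{"name": "drive_tool", "arguments": {"steps": [0,0,0,-35,0,0,0,0,-25,0,0,0,0,-15,0,0,0,0,-5,0,0,0,0,0,0]}}

```text
clock: 10.7
position: [0.5882, 0.3144, 0.0811]
tool_rot: [-1.571, 0.001, 0.088]
force: [0.3, 0.2, 1.0]
grip_width: -0.0005
```

Call:
{"name": "drive_tool", "arguments": {"steps": [0,1,-10,0,0,0,1,-10,0,0,0,1,-10,0,0,0,1,-8,0,0,0,1,-7,0,0]}}

```text
clock: 11.12
position: [0.5938, 0.2688, 0.0822]
tool_rot: [-1.57, -0.001, 0.087]
force: [-0.3, 3.6, 2.1]
grip_width: 0.0
```

Call:
{"name": "drive_tool", "arguments": {"steps": [0,1,-10,0,0,0,1,-13,0,0,0,2,-14,0,0,0,1,-14,0,0,0,2,-14,0,0]}}

```text
clock: 11.53
position: [0.6003, 0.2036, 0.0815]
tool_rot: [-1.571, -0.0, 0.088]
force: [-1.0, 3.8, 1.4]
grip_width: -0.0001
```

Call:
{"name": "drive_tool", "arguments": {"steps": [0,2,-14,0,0,0,1,-12,0,0,0,1,-10,0,0,0,1,-8,0,0,0,1,-6,0,0]}}

```text
clock: 11.95
position: [0.6061, 0.1536, 0.0812]
tool_rot: [-1.571, 0.001, 0.087]
force: [-3.6, 2.9, 0.9]
grip_width: -0.0001
```

Call:
{"name": "drive_tool", "arguments": {"steps": [0,0,-4,0,0,0,1,-4,0,0,0,0,-4,0,0,0,1,-3,0,0,0,0,-3,0,0]}}

```text
clock: 12.37
position: [0.6081, 0.1368, 0.0812]
tool_rot: [-1.571, 0.0, 0.088]
force: [0.9, 2.7, -1.2]
grip_width: 0.0001
```

Call:
{"name": "drive_tool", "arguments": {"steps": [0,0,-3,0,0,0,0,-2,0,0,0,0,-2,0,0,0,0,-1,0,0,0,0,0,0,0]}}

```text
clock: 12.78
position: [0.6082, 0.1348, 0.0816]
tool_rot: [-1.563, -0.003, 0.092]
force: [4.4, 30.4, -11.0]
grip_width: 0.0002
```

```bash
python3 - <<'E'
from h import *
s=monitor.observe(); print(s['position'],s['force'])
E
```

```text
[0.60817021 0.13480398 0.08155014] [  4.36287757  30.36767656 -11.03977273]
```

The slide met its stop: 30 N at y = 0.135, which fits the predicted home position. I'll back off, rise and go to the lever.

Call:
{"name": "drive_tool", "arguments": {"steps": [0,-1,12,0,0,0,0,13,0,0,0,0,0,30,0,0,0,0,38,0,0,-5,0,38,0]}}

```text
clock: 13.2
position: [0.602, 0.1541, 0.188]
tool_rot: [-1.571, 0.002, 0.088]
force: [0.5, -1.0, 0.6]
grip_width: -0.0001
```

Call:
{"name": "drive_tool", "arguments": {"steps": [0,-28,0,30,0,0,-28,0,30,0,0,-28,0,30,0,0,-28,0,30,0,0,-24,0,30,0]}}

```text
clock: 13.62
position: [0.4642, 0.154, 0.3385]
tool_rot: [-1.572, 0.0, 0.088]
force: [0.9, -0.5, 2.0]
grip_width: 0.0
```

Call:
{"name": "drive_tool", "arguments": {"steps": [0,0,-30,10,0,0,0,-40,5,0,0,0,-40,0,0,0,0,-40,0,0,0,0,-40,0,0]}}

```text
clock: 14.03
position: [0.4657, -0.038, 0.3528]
tool_rot: [-1.572, -0.001, 0.088]
force: [1.0, 0.2, 0.2]
grip_width: 0.0
```

Call:
{"name": "drive_tool", "arguments": {"steps": [0,5,-30,0,0,0,5,-20,0,0,0,5,-11,0,0,0,4,0,0,0,0,3,0,0,0]}}

```text
clock: 14.45
position: [0.4886, -0.0963, 0.3523]
tool_rot: [-1.57, 0.0, 0.088]
force: [-0.7, 0.2, -0.9]
grip_width: -0.0002
```

```bash
python3 - <<'E'
from h import *
d=shot('top'); s=monitor.observe(); print(s['position'],s['force'],s['qpos'].round(2))
e=shot('side');w=shot('wrist')
a=cv2.resize(d['frame'][90:260,90:300],(400,324),interpolation=cv2.INTER_CUBIC)
b=cv2.resize(e['frame'][120:300,130:350],(396,324),interpolation=cv2.INTER_CUBIC);
c=cv2.resize(w['frame'],(360,270)); o=np.zeros((594,796,3),np.uint8); o[:324]=np.hstack([a,b]); o[324:,:360]=c
cv2.imwrite('pics/p3.png',o[...,::-1])
E
```

```text
[ 0.48899537 -0.09565186  0.35230892] [-1.39837199  1.20230679 -0.66899797] [ 0.6   0.26 -0.65  1.76  0.17  1.18 -0.  ]
```

View pics/p3.png

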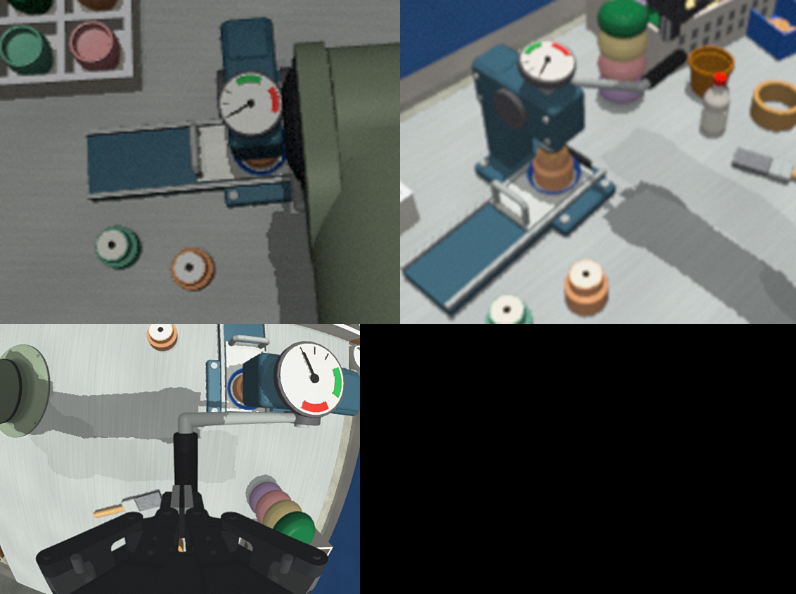

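The slide is home with the pot under the ram in both the side and top views. The needle is at rest, the other pots haven't moved, and the fingertips are over the grip. The wrist camera sees the dial.

Call:
{"name": "drive_tool", "arguments": {"steps": [0,0,0,-15,0,0,0,0,-15,0,0,0,0,-8,0,0,0,0,-4,0,0,0,0,-3,0]}}

```text
clock: 15.02
position: [0.4881, -0.0966, 0.3072]
tool_rot: [-1.571, 0.0, 0.089]
force: [-3.3, -0.1, 5.2]
grip_width: 0.0002
```

Call:
{"name": "drive_tool", "arguments": {"steps": [0,-1,0,-5,0,0,-2,0,-6,0,0,-2,0,-6,0,0,-2,0,-6,0,0,-2,0,-6,0]}}

```text
clock: 15.43
position: [0.479, -0.0973, 0.2781]
tool_rot: [-1.571, -0.0, 0.088]
force: [-2.7, -1.4, 4.7]
grip_width: 0.0002
```

Call:
{"name": "drive_tool", "arguments": {"steps": [0,-2,0,-8,0,0,-1,0,-8,0,0,-1,0,-8,0,0,-1,0,-7,0,0,-1,0,-7,0]}}

```text
clock: 15.85
position: [0.473, -0.0971, 0.2395]
tool_rot: [-1.571, 0.0, 0.088]
force: [-3.0, -0.4, 4.5]
grip_width: -0.0003
```

Call:
{"name": "drive_tool", "arguments": {"steps": [0,0,0,-5,0,0,0,0,-5,0,0,0,0,-4,0,0,0,0,-4,0,0,0,0,-3,0]}}

```text
clock: 16.27
position: [0.4731, -0.0971, 0.2189]
tool_rot: [-1.571, 0.0, 0.088]
force: [-5.1, -0.6, 8.0]
grip_width: 0.0002
```

```bash
python3 - <<'E'
from h import *
w=shot('wrist'); s=monitor.observe(); print(s['position'],s['force'])
e=shot('side')
a=cv2.resize(w['frame'],(480,360)); b=cv2.resize(e['frame'][130:220,160:300],(320,206),interpolation=cv2.INTER_CUBIC)
o=np.zeros((360,800,3),np.uint8); o[:,:480]=a;o[:206,480:]=b
cv2.imwrite('pics/p4.png',o[...,::-1])
E
```

```text
[ 0.47300886 -0.09707935  0.21852662] [-3.42900801 -0.20345075  6.06535218]
```

View pics/p4.png

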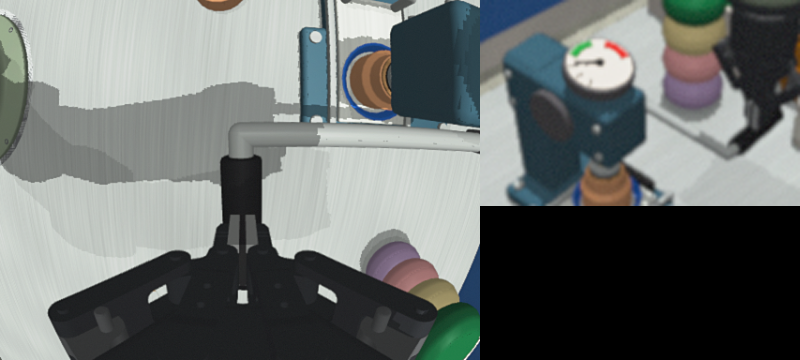

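The foot is touching: the needle has left rest and points left in the side crop (about (585,63)), short of green. Continuing.

Call:
{"name": "drive_tool", "arguments": {"steps": [0,0,0,-3,0,0,0,0,-3,0,0,0,0,-3,0,0,0,0,-2,0,0,0,0,-2,0]}}

```text
clock: 16.78
position: [0.4733, -0.0971, 0.2062]
tool_rot: [-1.571, -0.0, 0.088]
force: [-4.6, 0.2, 10.5]
grip_width: 0.0001
```

Call:
{"name": "drive_tool", "arguments": {"steps": [0,0,0,-1,0,0,0,0,0,0,0,0,0,0,0,0,0,0,0,0,0,0,0,0,0]}}

```text
clock: 17.2
position: [0.4733, -0.0971, 0.2054]
tool_rot: [-1.571, -0.0, 0.088]
force: [-4.5, 1.2, 9.6]
grip_width: 0.0003
```

```bash
python3 - <<'E'
from h import *
s=monitor.observe(); print(s['position'],s['force'])
e=shot('side'); t=shot('top')
a=cv2.resize(e['frame'][130:190,175:245],(560,480),interpolation=cv2.INTER_CUBIC)
b=cv2.resize(t['frame'][110:250,130:260],(223,240),interpolation=cv2.INTER_CUBIC); o=np.zeros((480,783,3),np.uint8);o[:,:560]=a;o[:240,560:]=b
cv2.imwrite('pics/p5.png',o[...,::-1])
E
```

```text
[ 0.47328736 -0.09708294  0.20536968] [-4.46686987  1.22251485  9.56350497]
```

View pics/p5.png

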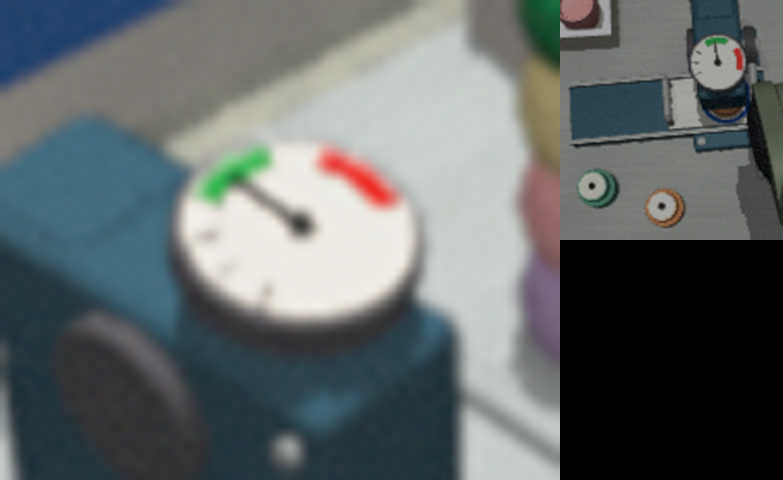

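In both views the needle (tip at about (237,177) in the crop) stands mid-green, and the arm is steady. Handing in while still holding.

```bash
python3 - <<'E'
from h import *
print(workorder.job_done()); s=monitor.observe(); print(s['clock'],s['position'],s['force'])
E
```

```text
the job is handed in; nothing more can be done
None
the job is handed in; nothing more can be done
```

The corked peach pot is in the nest, the slide is home against its stop, and I handed the job in at about 17 s with the closed fingers still holding the lever down.

- **Placing:** the pot touched the nest floor at about 15 N before I let go, and the pictures show it seated on its rim.
- **Slide:** pushing the handle ended at the stop with about 30 N. The later views show the pot under the ram.
- **Press:** in the last side and top views the needle stood about mid-green, well short of the red. The grip force held steady at about 10 N.
- **Other things:** the mint and plain peach pots were still standing where they were in the last top view. I moved nothing else, but did not measure the other loose items.
- **Disagreement:** an early wrist-camera estimate of the nest was about 1 cm off the top view. A closer look agreed with the top view to about 1 mm, so I used that.
- **Not checked:** I could not read the state again after handing in. Nothing I did check failed.

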